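# Sort transformer cores on a stepped go/no-go slot gauge

### The arm

A 6-joint arm with a two-finger parallel gripper is mounted at the origin on the work surface. World frame = base frame: x ahead of the robot, y to its left, z up, the work surface at z = 0. Lengths are in mm, angles in rad, forces in N, time in s.
With the tool pointing down it reaches from about 350 to 775 mm from the base axis. Payload 7.3 kg.
Tool frame: the origin (TCP) lies midway between the tips of the shut fingers; the grasp point (between the pads) lies 19 mm behind it (grasp_offset is the z of the grasp point in the tool frame, in mm); z points along the fingers, y is the direction in which the jaws open and shut (so a half turn about z gives the same grasp; the last joint's range is limited). The gripper opens to 92 mm and grips with 3 to 60 N. Pads are 19 mm wide; open, the fingers measure 130 mm over their backs; the gripper's body (75 mm by 190 mm) begins 47 mm behind the grasp point.
Start: joints at [1.132, 0.342, 1.524, -0, 1.275, -0.146], TCP at [151.518, 502.68, 226.741] pointing down, gripper open.
Joint ranges: [-2.53, 2.53], [-0.77, 2.02], [0.04, 2.7], [-1, 4.14], [0.28, 2.66], [-3.11, 3.11]. Speed limits (rad/s): [2.57, 2.57, 3.14, 3.14, 3.14, 3.14].

### API

Orientations are given as [roll, pitch, yaw] about the fixed x, y, z axes, in that order (R = Rz(yaw) Ry(pitch) Rx(roll)).
In Python, from plant import get_obs, capture, camera_model, close_job, boxes_of, regions_of, place_of, grasp_offset gives the robot as it stands. The module is installed in compiled form; this text tells all that it offers.
- The arm moves only by the tool send_rows, never from a script. Its argument "targets" is a list that holds one entry, the list of rows, each a list of 7 numbers: the turn, a rotation vector about the tool's x, y, z in degrees, then the shift along the tool's x, y, z in mm, then the closure, from -1 (fully open) to 1 (shut). A call has 1 to 5 rows; each row is the pose to reach, as a shift and turn from the pose commanded when the call began, along the tool's axes at that moment; what a row does not reach only later rows make up. A row lasts 1/12 s, in which the tool goes at most 41.7 mm and 7.16 degrees, less where a joint would pass 70% of its speed; a pose out of reach is approached as far as the arm can. A call with a gripper value outside its range is refused whole. The fingers move at their own pace and stop on an object; the grip force is fixed at half the most. Time passes only in rows, so rows that repeat a pose let the fingers close. It gives the time, the measured TCP pose, the force and the opening at its end, in the units of the state.
- get_obs(): the state, without advancing time (a new reading comes with each control period).
- capture(name): name is "scene" or "side" or "wrist"; returns the picture (384x512x3 uint8, red, green, blue); there is no depth.
- camera_model(name): a dict with "K" (3x3 intrinsics, pixels), "world_to_cam" (4x4, takes a point from world to camera coordinates). Camera axes: x right, y up, looking along -z (the intrinsics and any distortion apply to the point x, -y, -z); pixel columns grow to the right and rows downward; lengths in mm; the calibration is good to about 2 mm. A picture is of the moment at which its call begins: read the wrist's pose just before it. camera_model takes no time and is no camera call; for the wrist camera it gives the pose at the moment of the call.
- close_job(): hands the job in, once; it reports no verdict.
Trained networks look in the newest picture that a camera, given by its name, has taken for a name from the list of things; names that differ only in an ending like _2 or _b are one class to them, and where a whole thing is asked for, a point or a joint stands for the part that bears it (a point fixed in the world has none). Each returns a list of dicts, best first, with "conf" (0 to 1); they miss things now and then, are a little off and sometimes report something else, mostly with a low value. They report only what shows in the picture. A call takes as long as a camera call. They do not tell look-alikes from the thing itself.
- boxes_of(label, camera): "location" ([row, column] in pixels, amid what is visible of it).
- regions_of(label, camera): "region" (384x512 bool, what is visible of it) and "location" ([row, column] in pixels, amid what is visible of it).
- place_of(label, camera): "location" ([row, column] in pixels: a listed point, or the origin of a listed thing).
The state is a dict: "time": time; "joint_positions": joint angles; "dq": joint speeds; "tau": joint torques, N m; "tool_pos": TCP position; "tcp_rot": TCP orientation; "contact_force": force on the tool from outside, world axes, zero at the start; "moment": the same for the moment, N m; "grip_width": finger opening in mm.
Only numpy, scipy, OpenCV 4.12 (cv2) and the standard library are available. Lean on these libraries where they do the work, as an engineer would, in place of code of your own. Each camera call takes 0.05 s, during which the arm holds its last target.

### The job

Sort the grey ceramic transformer cores on the stepped slot gauge. First let the thinnest core drop through both the green go gap and the red no-go gap, so that it ends in the tray at the bottom of the gauge; then put the middle-sized core into the same gauge, so that it passes the green go gap and is left standing upright on the red no-go step. Leave the fattest core, already known to be too big, where it stands.

Things in the scene. Friction and masses are not known exactly. Their poses are not given: they have to be found in the camera images.
- thin_core_mid (a point): Centre of the thinnest core: a plain dark-grey ceramic cylinder, diameter 22 mm, height 44 mm, about 80 g, standing upright on the counter (this point is 22 mm above its underside; z is its axis). It passes both gaps of the gauge.
- middle_core_mid (a point): Centre of the middle-sized core: the same dark-grey ceramic cylinder but diameter 38 mm, height 44 mm, about 220 g, standing upright (point 22 mm above its underside; z is its axis). It passes the go gap and stops on the no-go step.
- fat_core_mid (a point): Centre of the fattest core: the same dark-grey ceramic, diameter 52 mm, height 44 mm, about 400 g, standing upright (point 22 mm above its underside). Too big for the go gap; it must stay where it is.
- gauge: Fixed steel gauge 160 (x) x 110 (y) x 96 mm high, origin mid-underside. A slot, open at top and ends, runs along its x at y=0. Top down: green 45-deg flare, 66 mm wide at height 96 to 42 at 84; green go gap 42 wide down to 66; red no-go step at 66, its gap 28 wide, 10 deep; below it a tray, floor at height 6, 90 x 144 inside, reached only by the slot. Fingers closing along x fit in the go gap.
Mind the look-alikes: they are no part of the job. What is shaped like the part that bears middle_core_mid but blue or yellow is not meant.

How it is judged (in metres and radians):
On the way, in this order (a step that is already met when the one before it is completed fails the run):
1. the thinnest core has dropped through both gaps into the tray at the bottom of the gauge (x of thin_core_mid in the frame of gauge between -0.075 and 0.075 m and y of thin_core_mid in the frame of gauge between -0.048 and 0.048 m and z of thin_core_mid in the frame of gauge between 0 and 0.042 m), for 0.2 s.
2. the middle-sized core stands upright on the red no-go step inside the go gap (x of middle_core_mid in the frame of gauge between -0.07 and 0.07 m and y of middle_core_mid in the frame of gauge between -0.012 and 0.012 m and z of middle_core_mid in the frame of gauge between 0.08 and 0.096 m and angle between middle_core_mid's own z axis and vertical below 0.17 rad), for 0.2 s.
At the end, for the whole second after the job is handed in: Thinnest core in the gauge's bottom tray (centre under 42 mm up). Middle core upright (10 deg) on the no-go step: centre 80-96 mm above the gauge's underside, within 12 mm of the slot's midline and 70 mm of the gauge's middle along it. Fattest core within 20 mm of its start (all of step 1 and all of step 2 and distance of fat_core_mid from where it was at the start of the episode below 0.02 m); the robot touches nothing.
It fails at once if the fattest core is moved by more than 20 mm (distance of fat_core_mid from where it was at the start of the episode above 0.02 m).
It also fails if it takes over 61 s, if anything falls off the work surface, if the arm or the gripper's body presses on something with over 40 N, if the wrist force passes 120 N, or if a joint passes its speed limit or range.

## Working session

There is one attempt and no reset: what is moved stays moved. The work goes in short steps, Python scripts to look and compute and a tool call to move; the robot and the scene stay as the last step left them, time stands still between calls to the robot, and variables do not carry over. Pictures are saved under pics/ and viewed, and the job is handed in when it is done.

Besides the shell and the picture viewer there is one more tool, called after ">>>" as a command line: name --argument value ..., lists and objects as JSON in quotes. send_rows: Moves the arm, as the interface text tells. Its arguments: {"type":"object","properties":{"targets":{"type":"array","items":{"type":"array","items":{"type":"array","items":{"type":"number"}}}}},"required":["targets"]}

```bash
mkdir -p pics
python3 - <<'E'
from plant import *
import cv2,numpy as np
print(get_obs()); print(grasp_offset)
for n in ["scene","side"]:
    im=capture(n); cv2.imwrite(f"pics/{n}0.png",im[:,:,::-1])
    m=camera_model(n); print(n,{k:np.round(v,3).tolist() if hasattr(v,'shape') or isinstance(v,list) else v for k,v in m.items()})
    for l in ["thin_core_mid","middle_core_mid","fat_core_mid","gauge"]:
        for d in place_of(l,n): print(l,np.round(d["location"],1),round(d["conf"],2))
E
```

```text
{'time': 0.0, 'joint_positions': array([ 1.13200079e+00,  3.42731492e-01,  1.52504148e+00, -1.26417750e-05,
        1.27538738e+00, -1.45989011e-01]), 'dq': array([-0.0001776 , -0.00108398,  0.00100355,  0.00202817,  0.00035103,
        0.00042208]), 'tau': array([ 8.24990402e-04, -4.31253183e+01, -2.44219369e+01,  7.18711456e-02,
        5.60132798e-02, -1.25544102e-04]), 'tool_pos': array([151.33446865, 502.28103724, 226.03187366]), 'tcp_rot': array([-3.14003987e+00, -2.16095281e-04,  2.84878965e+00]), 'contact_force': array([ 0.28982941, -0.67819473, -0.16020462]), 'moment': array([-0.00496143, -0.06875495,  0.04483562]), 'grip_width': 91.53130017835899}
-18.8
scene {'K': [[478.411, 0.0, 257.159], [0.0, 478.411, 185.512], [0.0, 0.0, 1.0]], 'world_to_cam': [[-0.349, 0.937, -0.014, 227.694], [-0.546, -0.191, 0.816, 265.369], [0.762, 0.293, 0.578, -1396.975], [0.0, 0.0, 0.0, 1.0]]}
thin_core_mid [165.  231.9] 0.75
middle_core_mid [195.  163.6] 0.97
middle_core_mid [220.1 228.9] 0.91
middle_core_mid [216.5 179.6] 0.86
middle_core_mid [193.2 205.4] 0.69
fat_core_mid [164.6 172.1] 0.68
gauge [226.2 378.1] 0.71
side {'K': [[466.36, 0.0, 260.931], [0.0, 466.36, 191.878], [0.0, 0.0, 1.0]], 'world_to_cam': [[1.0, -0.01, 0.01, -553.399], [-0.0, 0.709, 0.706, -19.379], [-0.014, -0.706, 0.708, -849.137], [0.0, 0.0, 0.0, 1.0]]}
thin_core_mid [245.7 212.3] 0.62
middle_core_mid [295.9 317.4] 0.98
middle_core_mid [219.  315.5] 0.97
middle_core_mid [259.9 346.6] 0.87
middle_core_mid [254.  287.6] 0.76
middle_core_mid [129.6 260.8] 0.19
fat_core_mid [311.9 248.6] 0.76
gauge [131.2 262.2] 0.86
```

View pics/scene0.png

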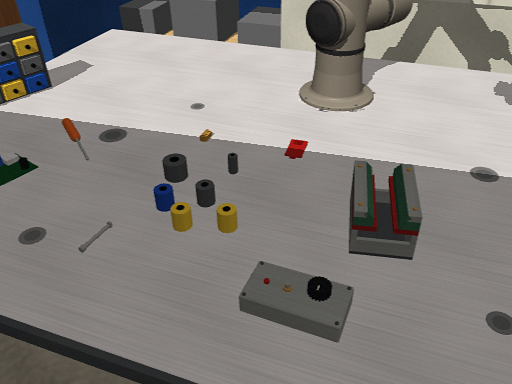

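View pics/side0.png

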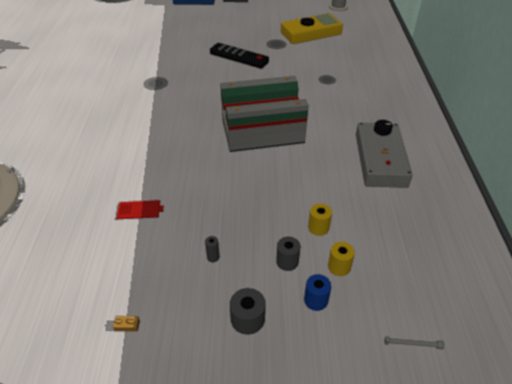

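The grey middle core is at scene (193,205) and side (254,288). The look-alikes in scene are blue (195,163) and yellow (216,180), (220,229). The thin core is at scene (165,232) and side (246,212); the fat core is at scene (165,172) and side (312,249). Next I'll triangulate and check the choice in a crop.

```bash
cat > h.py <<'E'
from plant import *
import cv2,numpy as np
def P(n):
    m=camera_model(n); D=np.diag([1,-1,-1.]); return m["K"]@D@np.array(m["world_to_cam"])[:3]
def tri(a,b):
    A=[]
    for n,(r,c) in (("scene",a),("side",b)):
        p=P(n); A+=[c*p[2]-p[0], r*p[2]-p[1]]
    A=np.array(A); A/=np.linalg.norm(A[:,:3],axis=1)[:,None]
    return np.linalg.lstsq(A[:,:3],-A[:,3],rcond=None)[0]
def atz(n,rc,z):
    p=P(n); r,c=rc; A=np.array([c*p[2]-p[0], r*p[2]-p[1]])
    return np.linalg.solve(A[:,:2],-A[:,3]-A[:,2]*z)
def proj(n,X):
    q=P(n)@np.append(X,1); return q[[1,0]]/q[2]
E
python3 - <<'E'
from h import *
pts={"thin":((165,231.9),(245.7,212.3)),"mid":((193.2,205.4),(254,287.6)),"fat":((164.6,172.1),(311.9,248.6)),"blue":((195,163.6),(295.9,317.4)),"y1":((216.5,179.6),(259.9,346.6)),"y2":((220.1,228.9),(219,315.5)),"gauge":((226.2,378.1),(131.2,262.2))}
for k,(a,b) in pts.items():
    z=0 if k=="gauge" else 22
    print(k,tri(a,b).round(1),atz("scene",a,z).round(1),atz("side",b,z).round(1))
s=cv2.imread("pics/scene0.png"); d=cv2.imread("pics/side0.png")
a=cv2.resize(s[130:270,130:430],None,fx=2.6,fy=2.6,interpolation=cv2.INTER_CUBIC); cv2.imwrite("pics/c1.png",a)
a=cv2.resize(d[60:340,190:360],None,fx=2.1,fy=2.1,interpolation=cv2.INTER_CUBIC)
b=cv2.resize(d[65:165,200:330],None,fx=3.2,fy=3.2,interpolation=cv2.INTER_CUBIC)
c=np.zeros((590,790,3),np.uint8); c[:588,:357]=a; c[:320,365:365+416]=b; cv2.imwrite("pics/c2.png",c)
E
```

```text
thin [ 475.7 -122.    23. ] [ 479.4 -123.4] [ 473.1 -117.6]
mid [ 594.3 -133.7   21.5] [ 594.2 -133.2] [ 594.6 -134.6]
fat [ 532.8 -242.7   29.9] [ 521.5 -249.4] [ 533.1 -238.6]
blue [ 632.8 -210.6   23.4] [ 627.9 -210.5] [ 635.1 -212.3]
y1 [ 685.1 -146.3   25.2] [ 678.6 -147.2] [ 687.8 -146.4]
y2 [648.5 -56.6  16.2] [657.2 -54.4] [646.3 -59.8]
gauge [558.  210.1   2.3] [554.6 210.2] [558.3 212.6]
```

View pics/c1.png

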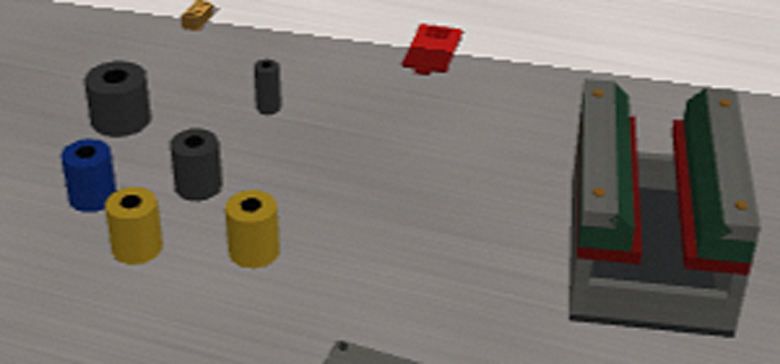

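View pics/c2.png

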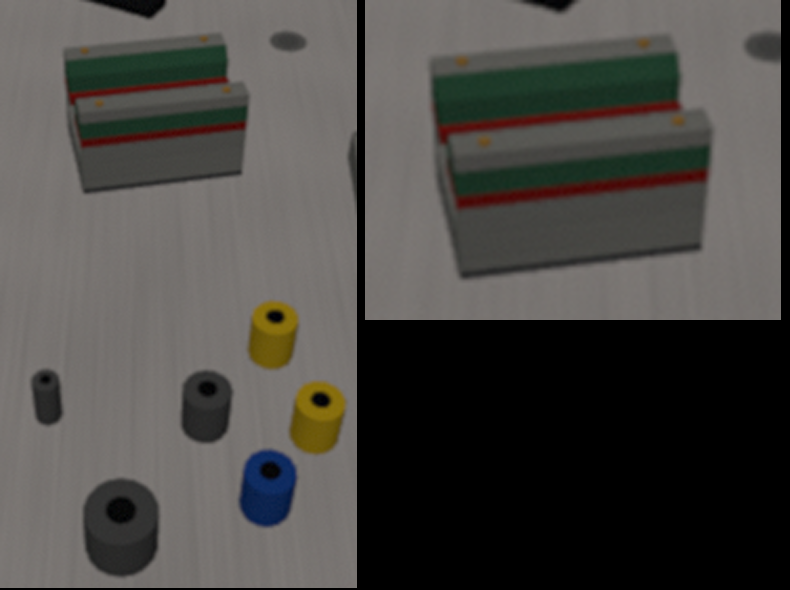

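Grey middle is confirmed in the crop: it is the only dark one of its size, at scene (193,205). Now the gauge pose from the four orange screws on its top.

Run:
```python
from h import *
sc=lambda x,y:(130+(y+.5)/2.6-.5,130+(x+.5)/2.6-.5)
sd=lambda x,y:(65+(y+.5)/3.2-.5,200+(x-365+.5)/3.2-.5)
prs=[((598,93),(461,62)),((598,192),(643,43)),((725,103),None),((741,205),None)]
# scene: left bar = lower y ; side: near bar = lower y
S={"Ln":(598,93),"Lf":(598,192),"Rn":(725,103),"Rf":(741,205)}
D={"Ln":(485,141),"Lf":(678,121),"Rn":(461,62),"Rf":(643,43)}
T={}
for k in S:
    a,b=sc(*S[k]),sd(*D[k]); T[k]=tri(a,b); print(k,T[k].round(1),atz("scene",a,96).round(1),atz("side",b,96).round(1))
print("centre",np.mean(list(T.values()),0))
for a,b in (("Ln","Lf"),("Rn","Rf")):
    d=T[b]-T[a]; print(np.degrees(np.arctan2(d[1],d[0])))
p,q=atz("side",sd(462,275),0),atz("side",sd(700,247),0); print(p,q,np.degrees(np.arctan2(*(q-p)[::-1])),np.linalg.norm(q-p))
```

```text
Ln [508.3 155.6  98.1] [505.1 155.2] [508.1 158.6]
Lf [625.8 177.6  97.8] [623.6 177.3] [626.1 180.3]
Rn [490.5 243.8  97.3] [488.3 243.9] [490.4 245.9]
Rf [608.8 266.4  97.7] [606.8 266.4] [608.9 269.6]
centre [558.32756771 210.86461071  97.72241436]
10.576097224025192
10.794669576962532
[491.1303349  147.64059851] [646.68627732 176.59861371] 10.545369128898601 158.2283725050249
```

```bash
cat > go.py <<'E'
import sys
from h import *
from scipy.spatial.transform import Rotation as R
x,y,z,yaw=map(float,sys.argv[1:5])
o=get_obs(); r0=R.from_euler("xyz",o["tcp_rot"]); r1=R.from_euler("xyz",[np.pi,0,np.radians(yaw)])
t=r0.inv().apply(np.array([x,y,z])-o["tool_pos"]); rv=np.degrees((r0.inv()*r1).as_rotvec())
print("pos",o["tool_pos"].round(1),"rpy",np.degrees(o["tcp_rot"]).round(2),"w",o["grip_width"].round(1),"F",o["contact_force"].round(1),"t",round(o["time"],2))
print("turn",rv.round(2),"shift",t.round(1), "norm",np.linalg.norm(t).round(1))
E
python3 go.py 400 150 230 132; python3 go.py 475 -121 170 100.7
```

```text
Traceback (most recent call last):
  File "go.py", line 7, in <module>
    print("pos",o["tool_pos"].round(1),"rpy",np.degrees(o["tcp_rot"]).round(2),"w",o["grip_width"].round(1),"F",o["contact_force"].round(1),"t",round(o["time"],2))
                                                                                   ^^^^^^^^^^^^^^^^^^^^^
AttributeError: 'float' object has no attribute 'round'
Traceback (most recent call last):
  File "go.py", line 7, in <module>
    print("pos",o["tool_pos"].round(1),"rpy",np.degrees(o["tcp_rot"]).round(2),"w",o["grip_width"].round(1),"F",o["contact_force"].round(1),"t",round(o["time"],2))
                                                                                   ^^^^^^^^^^^^^^^^^^^^^
AttributeError: 'float' object has no attribute 'round'
```

```bash
sed -i 's/o\["grip_width"\].round(1)/round(float(o["grip_width"]),1)/' go.py
python3 go.py 400 150 230 132; python3 go.py 475 -121 170 100.7
```

```text
pos [151.5 502.7 226.7] rpy [-180.      0.    163.22] w 92.0 F [ 0.6 -0.1  0.1] t 0.5
turn [-0.    0.   31.22] shift [-339.7 -265.9   -3.3] norm 431.4
pos [151.5 502.7 226.7] rpy [-180.      0.    163.22] w 92.0 F [ 0.6 -0.1  0.1] t 0.5
turn [ 0.    0.   62.52] shift [-489.7 -503.7   56.7] norm 704.8
```

>>> send_rows --targets '[[[0,0,31,-340,-266,-3,-1],[0,0,31,-340,-266,-3,-1],[0,0,31,-340,-266,-3,-1],[0,0,31,-340,-266,-3,-1],[0,0,31,-340,-266,-3,-1]]]'

```text
time: 0.92
tool_pos: [272.1, 330.9, 228.3]
tcp_rot: [3.141, 0.0, 2.302]
contact_force: [1.9, 0.6, -0.5]
grip_width: 92.0
```

```bash
python3 go.py 400 150 230 132; python3 go.py 475 -121 170 100.7
```

```text
pos [272.1 330.9 228.3] rpy [179.96   0.   131.9 ] w 92.0 F [ 1.9  0.6 -0.5] t 0.92
turn [ 0.04  0.   -0.1 ] shift [-220.   -25.6   -1.7] norm 221.5
pos [272.1 330.9 228.3] rpy [179.96   0.   131.9 ] w 92.0 F [ 1.9  0.6 -0.5] t 0.92
turn [ 4.00e-02 -1.00e-02  3.12e+01] shift [-471.8 -150.8   58.2] norm 498.7
```

>>> send_rows --targets '[[[0,0,31.2,-472,-151,20,-1],[0,0,31.2,-472,-151,20,-1],[0,0,31.2,-472,-151,20,-1],[0,0,31.2,-472,-151,20,-1],[0,0,31.2,-472,-151,20,-1]]]'

```text
time: 1.33
tool_pos: [358.3, 141.1, 220.0]
tcp_rot: [3.14, -0.0, 1.757]
contact_force: [1.4, 0.4, 0.1]
grip_width: 91.9
```

```bash
python3 go.py 475 -121 190 100.7
```

```text
pos [358.3 141.1 220. ] rpy [ 1.7993e+02 -1.0000e-02  1.0066e+02] w 91.9 F [1.4 0.4 0.1] t 1.33
turn [ 0.07 -0.01 -0.04] shift [-279.2   66.2   30.1] norm 288.5
```

>>> send_rows --targets '[[[0,0,0,-279,66,30,-1],[0,0,0,-279,66,30,-1],[0,0,0,-279,66,30,-1],[0,0,0,-279,66,30,-1],[0,0,0,-279,66,30,-1]]]'

```text
time: 1.75
tool_pos: [443.7, -48.1, 198.1]
tcp_rot: [3.141, 0.0, 1.763]
contact_force: [0.9, 0.6, -0.9]
grip_width: 91.8
```

```bash
python3 go.py 475 -121 170 100.7
```

```text
pos [443.7 -48.1 198.1] rpy [1.7995e+02 1.0000e-02 1.0099e+02] w 91.8 F [ 0.9  0.6 -0.9] t 1.75
turn [0.05 0.01 0.29] shift [-77.6  16.8  28.1] norm 84.2
```

>>> send_rows --targets '[[[0,0,0.3,-78,17,28,-1],[0,0,0.3,-78,17,28,-1],[0,0,0.3,-78,17,28,-1],[0,0,0.3,-78,17,28,-1]]]'

```text
time: 2.08
tool_pos: [474.7, -120.8, 168.9]
tcp_rot: [-3.14, -0.001, 1.755]
contact_force: [-0.3, -0.3, -0.2]
grip_width: 92.1
```

```bash
python3 - <<'E'
from h import *
m=camera_model("wrist"); print(np.array(m["world_to_cam"]).round(2).tolist())
Pw=P("wrist")
im=capture("wrist"); cv2.imwrite("pics/w1.png",im[:,:,::-1])
for l in ["thin_core_mid","middle_core_mid","fat_core_mid"]:
    for d in place_of(l,"wrist"): print(l,np.round(d["location"],1),round(d["conf"],2),atz("wrist",d["location"],22).round(1))
E
python3 go.py 475 -121 30 100.7
```

```text
[[0.98, 0.18, -0.0, -445.18], [-0.17, 0.94, -0.3, 216.79], [-0.05, 0.29, 0.95, -276.03], [0.0, 0.0, 0.0, 1.0]]
thin_core_mid [184.7 255.5] 0.6 [ 474.5 -123.4]
middle_core_mid [215.6 371.1] 0.97 [ 598.9 -133.5]
middle_core_mid [238.7 444. ] 0.92 [ 683.  -144.4]
middle_core_mid [156.3 449.9] 0.71 [656.8 -59.2]
fat_core_mid [287.7 286.1] 0.64 [ 530.9 -234.4]
pos [ 474.6 -118.   170.7] rpy [1.7996e+02 1.0000e-02 1.0080e+02] w 92.1 F [ 0.6 -0.2  0.6] t 2.28
turn [0.04 0.01 0.1 ] shift [ -3.   -0.3 140.7] norm 140.7
```

View pics/w1.png

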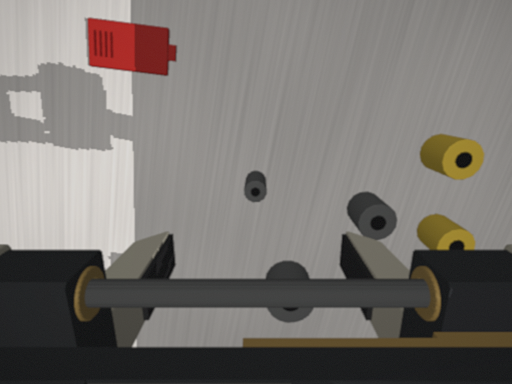

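Wrist view: thin core at (185,255) with its hole at (191,255), grey middle at (215,371), fat partly hidden at (288,286), yellows at right. I'll refine the thin and middle positions with the hole tops.

```bash
python3 - <<'E'
from h import *
g={"scene":{"thin":(154.5,232.5),"mid":(184,204.5)},"side":{"thin":(239,211),"mid":(244.5,288.5)},"wrist":{"thin":(191.5,255.5),"mid":(222,378)}}
f={"scene":"scene0","side":"side0","wrist":"w1"}
for n in g:
    im=cv2.imread(f"pics/{f[n]}.png",0).astype(float)
    for k,(r,c) in g[n].items():
        h=6; r0,c0=int(r)-h,int(c)-h
        p=im[r0:r0+2*h+1,c0:c0+2*h+1]
        w=np.clip(32-p,0,None); rr,cc=np.mgrid[0:p.shape[0],0:p.shape[1]]
        q=((w*rr).sum()/w.sum()+r0,(w*cc).sum()/w.sum()+c0)
        print(n,k,p.min(),np.median(p),np.round(q,1),atz(n,q,44).round(1))
E
python3 go.py 475 -121 30 100.7
```

```text
scene thin 0.0 113.0 [155.2 231.2] [ 474.5 -126. ]
scene mid 0.0 47.0 [184.  204.1] [ 593.5 -134.6]
side thin 3.0 52.0 [240.2 211.2] [ 473.2 -124. ]
side mid 0.0 46.0 [244.7 288.4] [ 594.9 -133.1]
wrist thin 16.0 63.0 [191.7 254.9] [ 474.6 -123.8]
wrist mid 13.0 20.0 [222.6 377.8] [ 597.8 -132.4]
pos [ 474.6 -118.   170.7] rpy [1.7996e+02 1.0000e-02 1.0080e+02] w 92.1 F [ 0.6 -0.2  0.6] t 2.28
turn [0.04 0.01 0.1 ] shift [ -3.   -0.3 140.7] norm 140.7
```

>>> send_rows --targets '[[[0,0,0,-6,0,40,-1],[0,0,0,-6,0,80,-1],[0,0,0,-6,0,110,-1],[0,0,0,-6,0,110,-1],[0,0,0,-6,0,110,-1]]]'

```text
time: 2.7
tool_pos: [475.4, -123.8, 60.2]
tcp_rot: [-3.14, -0.001, 1.76]
contact_force: [-0.3, 0.1, 1.6]
grip_width: 91.8
```

```bash
python3 go.py 474 -124 13 100.7;python3 -c "
from h import *
im=capture('wrist'); cv2.imwrite('pics/w2.png',im[:,:,::-1])
print(camera_model('wrist')['world_to_cam'])"; python3 go.py 474 -124 13 100.7
```

```text
pos [ 475.4 -123.8   60.2] rpy [-1.7990e+02 -8.0000e-02  1.0081e+02] w 91.8 F [-0.3  0.1  1.6] t 2.7
turn [-0.1  -0.08  0.11] shift [ 0.  -1.3 47.2] norm 47.2
[[ 9.82340954e-01  1.87082117e-01  2.55568740e-03 -4.45702328e+02]
 [-1.77760339e-01  9.37481177e-01 -2.99216151e-01  1.90341147e+02]
 [-5.83739000e-02  2.93477980e-01  9.54181934e-01 -1.69962375e+02]
 [ 0.00000000e+00  0.00000000e+00  0.00000000e+00  1.00000000e+00]]
pos [ 476.7 -124.5   61.5] rpy [1.7993e+02 4.0000e-02 1.0080e+02] w 91.7 F [-0.1 -0.5  1.3] t 2.75
turn [0.07 0.04 0.1 ] shift [ 1.  -2.6 48.5] norm 48.6
```

View pics/w2.png

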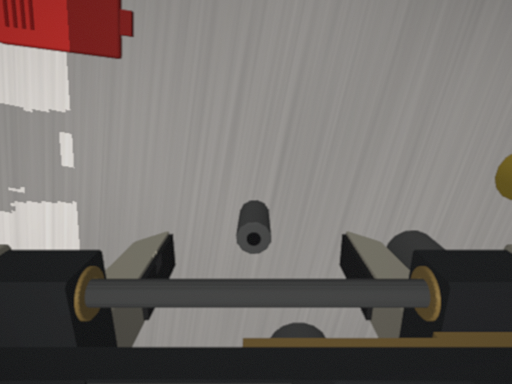

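Wrist view: the thin core's hole is at (239,254), centred between the fingers. I'll compute its offset in the tool frame.

Run:
```python
from h import *
o=get_obs();print(atz("wrist",(239.5,253.7),44),o["tool_pos"])
# project grasp line for TCP depth: TCP & points in image
from scipy.spatial.transform import Rotation as R
r=R.from_euler("xyz",o["tcp_rot"]); 
for zz in (0,-19,-40): print(zz,proj("wrist",o["tool_pos"]+r.apply([0,0,zz])))
```

```text
[ 475.88338552 -127.9459082 ] [ 476.6762646  -124.51538364   61.52250386]
0 [247.91251562 256.00232419]
-19 [265.43141524 255.93222719]
-40 [290.17221104 255.83323379]
```

>>> send_rows --targets '[[[0,0,0,-1,-1,25,-1],[0,0,0,-1,-1,47,-1],[0,0,0,-1,-1,47,1],[0,0,0,-1,-1,47,1],[0,0,0,-1,-1,47,1]]]'

```text
time: 3.17
tool_pos: [476.6, -126.6, 15.3]
tcp_rot: [3.139, 0.002, 1.758]
contact_force: [0.2, -0.8, -0.7]
grip_width: 76.1
```

>>> send_rows --targets '[[[0,0,0,0,0,0,1],[0,0,0,0,0,0,1],[0,0,0,0,0,0,1],[0,0,0,0,0,0,1],[0,0,0,0,0,0,1]]]'

```text
time: 3.58
tool_pos: [475.3, -126.2, 13.4]
tcp_rot: [3.141, 0.0, 1.758]
contact_force: [-0.3, 0.5, -0.8]
grip_width: 42.9
```

>>> send_rows --targets '[[[0,0,0,0,0,0,1],[0,0,0,0,0,0,1],[0,0,0,0,0,0,1],[0,0,0,0,0,0,1],[0,0,0,0,0,0,1]]]'

```text
time: 4.0
tool_pos: [475.0, -126.1, 13.0]
tcp_rot: [-3.141, -0.0, 1.758]
contact_force: [-0.0, 0.1, 0.6]
grip_width: 21.3
```

```bash
python3 go.py 474 -124 210 100.7
```

```text
pos [ 475.  -126.1   13. ] rpy [-1.7999e+02 -1.0000e-02  1.0073e+02] w 21.3 F [-0.   0.1  0.6] t 4.0
turn [-0.01 -0.01  0.03] shift [   2.3   -0.7 -197. ] norm 197.0
```

>>> send_rows --targets '[[[0,0,0,0,0,-35,1],[0,0,0,0,0,-70,1],[0,0,0,0,0,-110,1],[0,0,0,0,0,-150,1],[0,0,0,0,0,-190,1]]]'

```text
time: 4.42
tool_pos: [474.6, -125.9, 204.8]
tcp_rot: [-3.141, -0.0, 1.758]
contact_force: [1.3, -0.1, -0.8]
grip_width: 21.1
```

```bash
python3 -c "
from h import *
im=capture('wrist'); cv2.imwrite('pics/w3.png',im[:,:,::-1])
im=capture('side'); cv2.imwrite('pics/s3.png',im[:,:,::-1])"; python3 go.py 558 211 210 100.7
```

```text
pos [ 478.2 -127.4  209.4] rpy [179.4    0.4  100.73] w 21.5 F [-0.4 -0.1 -0.5] t 4.52
turn [0.6  0.4  0.03] shift [317.7 141.4  -1.4] norm 347.7
```

View pics/w3.png

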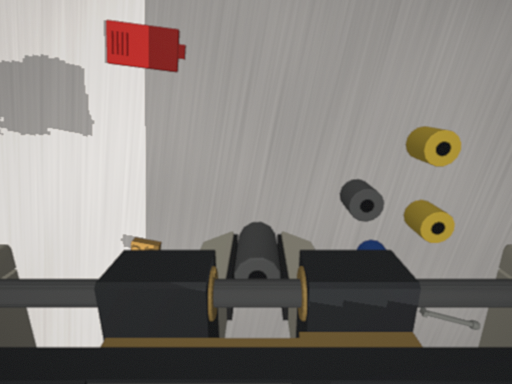

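The thin core is held; its hole at (277,257) is about on the tool axis, so the lateral offset is near zero. Carrying it to the gauge.

>>> send_rows --targets '[[[0,0,0,40,18,0,1],[0,0,0,318,141,0,1],[0,0,0,318,141,0,1],[0,0,0,318,141,0,1],[0,0,0,318,141,0,1]]]'

```text
time: 4.93
tool_pos: [522.5, 78.5, 202.3]
tcp_rot: [-3.141, -0.0, 1.757]
contact_force: [0.0, -0.0, -1.2]
grip_width: 21.3
```

```bash
python3 go.py 558 211 190 100.7
```

```text
pos [522.5  78.5 202.3] rpy [-1.7994e+02 -2.0000e-02  1.0069e+02] w 21.3 F [ 0.  -0.  -1.2] t 4.93
turn [-0.06 -0.02 -0.01] shift [123.6  59.5  12.2] norm 137.7
```

>>> send_rows --targets '[[[0,0,0,124,59,12,1],[0,0,0,124,59,12,1],[0,0,0,124,59,12,1],[0,0,0,124,59,12,1],[0,0,0,124,59,12,1]]]'

```text
time: 5.35
tool_pos: [557.1, 212.6, 189.1]
tcp_rot: [-3.139, -0.001, 1.762]
contact_force: [-0.7, 0.1, 0.0]
grip_width: 21.3
```

```bash
python3 -c "
from h import *
Pw=P('wrist'); np.save('Pw4.npy',Pw)
im=capture('wrist'); cv2.imwrite('pics/w4.png',im[:,:,::-1])
im=capture('scene'); cv2.imwrite('pics/sc4.png',im[:,:,::-1])
o=get_obs();print(o['tool_pos'])
for n in ('wrist','scene'):
  for d in place_of('gauge',n): print(d,atz(n,d['location'],0))"; python3 go.py 558 211 190 100.7
```

```text
[557.07107076 209.06861738 189.99211158]
{'location': [173.3, 255.6], 'conf': 0.85} [556.74799446 204.84956988]
{'location': [225.8, 375.9], 'conf': 0.86} [554.83646077 206.0530339 ]
pos [557.4 207.9 190.8] rpy [-1.7995e+02  3.0000e-02  1.0065e+02] w 21.4 F [-0.3 -0.3 -0.6] t 5.55
turn [-0.05  0.03 -0.05] shift [2.9 1.1 0.8] norm 3.2
```

View pics/w4.png

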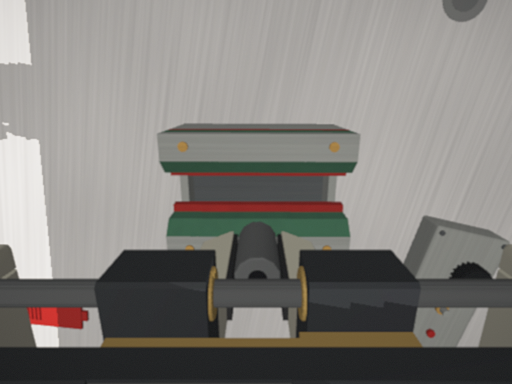

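View pics/sc4.png

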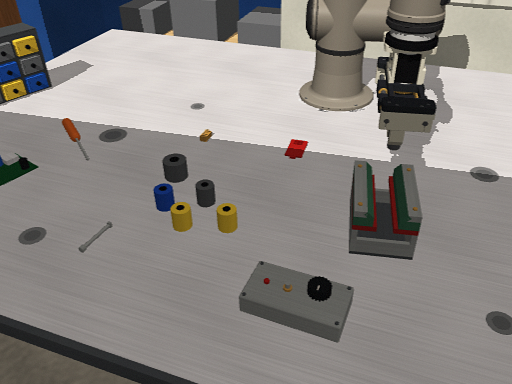

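Wrist view: slot edges run level in the image, so yaw is right. Screws are at (147,183), (147,334), (249,190) and (249,326).

```bash
python3 - <<'E'
import numpy as np
from h import *
p=np.load("Pw4.npy")
def at(r,c,z):
    A=np.array([c*p[2]-p[0], r*p[2]-p[1]]); return np.linalg.solve(A[:,:2],-A[:,3]-A[:,2]*z)
im=cv2.imread("pics/w4.png").astype(float)
o=np.clip(im[:,:,2]-im[:,:,0]-60,0,None)
Q=[]
for r,c in [(147,183),(147,334),(249,190),(249,326)]:
    s=o[r-6:r+7,c-7:c+8]; rr,cc=np.mgrid[r-6:r+7,c-7:c+8]; q=((s*rr).sum()/s.sum(),(s*cc).sum()/s.sum()); X=at(*q,96); Q.append(X); print(np.round(q,1),X.round(1))
Q=np.array(Q);print(Q.mean(0)); d=Q[1]-Q[0];print(np.degrees(np.arctan2(d[1],d[0])));d=Q[3]-Q[2];print(np.degrees(np.arctan2(d[1],d[0])))
E
python3 go.py 558 211 130 100.7
```

```text
[146.3 182.1] [490.9 242.9]
[146.7 334. ] [609.9 265.5]
[247.4 189.1] [507.7 155.5]
[247.5 326.4] [626.4 178.4]
[558.73904403 210.5602452 ]
10.790149688571098
10.906005786942336
pos [557.4 207.9 190.8] rpy [-1.7995e+02  3.0000e-02  1.0065e+02] w 21.4 F [-0.3 -0.3 -0.6] t 5.55
turn [-0.05  0.03 -0.05] shift [ 3.   1.2 60.8] norm 60.9
```

>>> send_rows --targets '[[[0,0,0,2.5,1,35,1],[0,0,0,2.5,1,70,1],[0,0,0,2.5,1,70,1],[0,0,0,2.5,1,70,1],[0,0,0,2.5,1,70,1]]]'

```text
time: 5.97
tool_pos: [559.3, 211.3, 123.0]
tcp_rot: [3.139, -0.0, 1.757]
contact_force: [0.2, 0.8, -0.9]
grip_width: 21.4
```

```bash
for i in 1 2 3; do python3 -c "
from h import *
im=capture('wrist'); cv2.imwrite('pics/w5.png',im[:,:,::-1])"; python3 go.py 558.5 210.8 75 100.8; done
```

```text
pos [559.7 211.7 123.6] rpy [ 1.7977e+02 -1.0000e-02  1.0066e+02] w 21.3 F [-0.   0.2  0.3] t 6.02
turn [ 0.23 -0.01 -0.14] shift [-0.6 -1.5 48.6] norm 48.6
pos [559.7 211.9 123.7] rpy [ 1.7975e+02 -2.0000e-02  1.0068e+02] w 21.2 F [ 0.3  1.2 -0.5] t 6.07
turn [ 0.25 -0.02 -0.12] shift [-0.8 -1.6 48.7] norm 48.7
pos [559.5 212.  123.5] rpy [ 1.7977e+02 -1.0000e-02  1.0070e+02] w 21.3 F [ 0.2 -1.3 -0.1] t 6.12
turn [ 0.23 -0.01 -0.1 ] shift [-1.  -1.4 48.5] norm 48.5
```

View pics/w5.png

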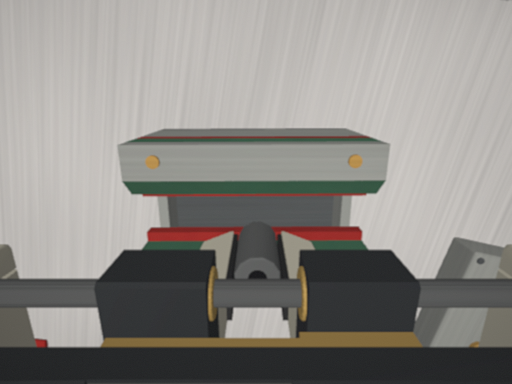

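>>> send_rows --targets '[[[0,0,0,-1.3,-1,15,1],[0,0,0,-1.3,-1,28,1],[0,0,0,-1.3,-1,36,1],[0,0,0,-1.3,-1,36,1],[0,0,0,-1.3,-1,36,1]]]'

```text
time: 6.53
tool_pos: [557.7, 210.7, 85.7]
tcp_rot: [3.141, -0.0, 1.758]
contact_force: [0.5, 0.5, 0.5]
grip_width: 21.5
```

```bash
for i in 1 2; do python3 -c "
from h import *
im=capture('wrist'); cv2.imwrite('pics/w6.png',im[:,:,::-1])
im=capture('scene'); a=im[100:270,330:450,::-1]; cv2.imwrite('pics/sc6.png',cv2.resize(a,None,fx=3.5,fy=3.5,interpolation=cv2.INTER_CUBIC))"; python3 go.py 558.5 210.8 72 100.8; done
```

```text
pos [558.2 210.8  86.2] rpy [ 1.7989e+02 -1.0000e-02  1.0073e+02] w 21.4 F [ 0.7 -0.4 -0.2] t 6.63
turn [ 0.11 -0.01 -0.07] shift [-0.1  0.3 14.2] norm 14.2
pos [558.  210.8  86. ] rpy [ 1.7990e+02 -1.0000e-02  1.0073e+02] w 21.3 F [-0.2 -0.4 -0.7] t 6.73
turn [ 0.1  -0.01 -0.07] shift [-0.1  0.5 14. ] norm 14.1
```

View pics/sc6.png

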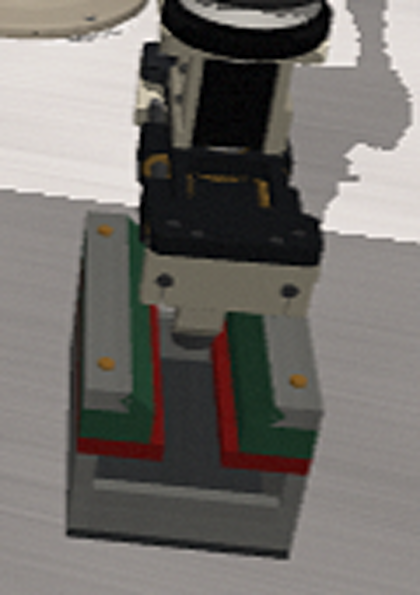

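The view shows the core centred in the slot, with no contact force. Lowering it into the no-go gap and releasing.

>>> send_rows --targets '[[[0,0,0,0,0,6,1],[0,0,0,0,0,12,1],[0,0,0,0,0,12,1],[0,0,0,0,0,12,1]]]'

```text
time: 7.07
tool_pos: [557.0, 210.5, 72.4]
tcp_rot: [-3.14, 0.0, 1.758]
contact_force: [0.5, 0.2, 0.0]
grip_width: 21.7
```

No contact force, so I'm releasing.

>>> send_rows --targets '[[[0,0,0,0,0,0,0.2],[0,0,0,0,0,0,0.2],[0,0,0,0,0,0,0.2],[0,0,0,0,0,0,0.2],[0,0,0,0,0,0,0.2]]]'

```text
time: 7.48
tool_pos: [557.5, 210.7, 73.3]
tcp_rot: [3.141, -0.0, 1.758]
contact_force: [0.2, -0.1, 0.3]
grip_width: 36.1
```

>>> send_rows --targets '[[[0,0,0,0,0,-15,0.2],[0,0,0,0,0,-50,0.2],[0,0,0,0,0,-90,0.2],[0,0,0,0,0,-125,-0.2],[0,0,0,0,0,-125,-0.2]]]'

```text
time: 7.9
tool_pos: [560.9, 211.5, 206.3]
tcp_rot: [3.128, -0.001, 1.758]
contact_force: [1.0, 0.0, 1.6]
grip_width: 45.9
```

```bash
python3 -c "
from h import *
im=capture('wrist'); cv2.imwrite('pics/w7.png',im[:,:,::-1])
im=capture('scene'); a=im[100:270,330:450,::-1]; b=capture('side')[60:180,190:340,::-1]; 
c=np.zeros((580,790,3),np.uint8); c[:510,:360]=cv2.resize(a,None,fx=3,fy=3); c[:336,365:785]=cv2.resize(b,None,fx=2.8,fy=2.8); cv2.imwrite('pics/c7.png',c)"; python3 go.py 594.5 -134 200 100.8
```

```text
pos [557.2 210.6 198. ] rpy [179.99  -0.   100.72] w 53.5 F [ 0.7 -0.1 -1.7] t 8.05
turn [ 0.01 -0.   -0.08] shift [-345.5  -27.5   -2. ] norm 346.6
```

View pics/c7.png

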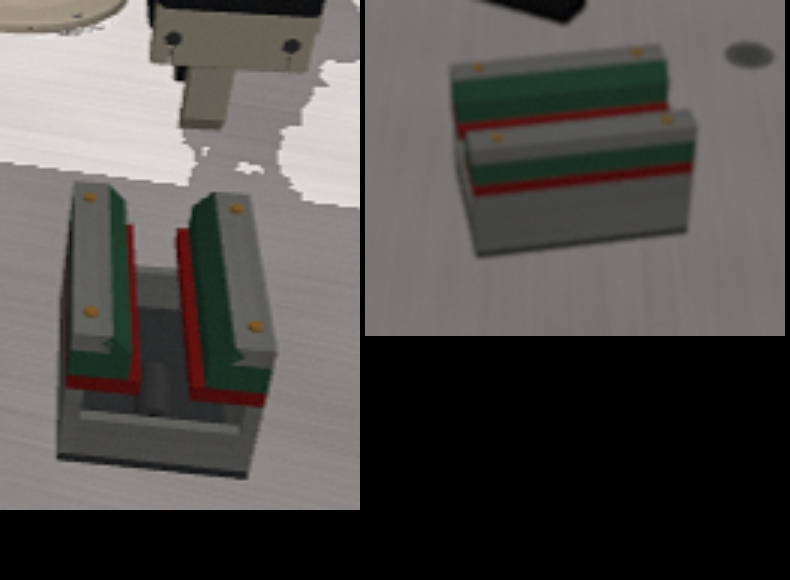

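View pics/w7.png

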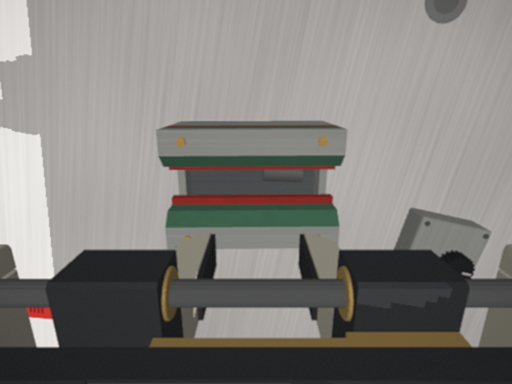

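The thin core lies in the tray, visible at wrist (175,283) and low in the slot in scene. Step 1 is done, so on to the middle core.

>>> send_rows --targets '[[[0,0,0,-346,-27,0,-1],[0,0,0,-346,-27,0,-1],[0,0,0,-346,-27,0,-1],[0,0,0,-346,-27,0,-1],[0,0,0,-346,-27,0,-1]]]'

```text
time: 8.47
tool_pos: [579.0, 1.9, 196.0]
tcp_rot: [-3.138, -0.001, 1.758]
contact_force: [0.9, 0.4, -0.2]
grip_width: 83.8
```

```bash
python3 go.py 594.5 -134 150 100.8
```

```text
pos [579.    1.9 196. ] rpy [-1.7980e+02 -7.0000e-02  1.0075e+02] w 83.8 F [ 0.9  0.4 -0.2] t 8.47
turn [-0.2  -0.07 -0.05] shift [-136.4  -10.    45.8] norm 144.3
```

>>> send_rows --targets '[[[0,0,0,-136,-10,46,-1],[0,0,0,-136,-10,46,-1],[0,0,0,-136,-10,46,-1],[0,0,0,-136,-10,46,-1],[0,0,0,-136,-10,46,-1]]]'

```text
time: 8.88
tool_pos: [593.7, -135.9, 147.8]
tcp_rot: [-3.136, -0.002, 1.753]
contact_force: [0.0, 0.4, -0.2]
grip_width: 91.9
```

>>> send_rows --targets '[[[0,0,0,0,0,0,-1],[0,0,0,0,0,0,-1]]]'

```text
time: 9.05
tool_pos: [595.1, -131.0, 151.1]
tcp_rot: [-3.14, -0.002, 1.758]
contact_force: [0.2, -0.1, 0.7]
grip_width: 91.7
```

```bash
python3 - <<'E'
from h import *
p=P("wrist"); 
im=capture("wrist"); cv2.imwrite("pics/w8.png",im[:,:,::-1]); print(get_obs()["tool_pos"])
np.save("Pw8.npy",p)
for d in place_of("middle_core_mid","wrist"): print(np.round(d["location"],1),round(d["conf"],2),atz("wrist",d["location"],22).round(1))
E
python3 go.py 594.5 -134 150 100.8
```

```text
[ 595.37120841 -130.61133028  151.62168932]
[260.6 280.5] 0.87 [ 634.9 -204.7]
[121.8 335.1] 0.72 [653.8 -59.8]
[190.8 257.2] 0.59 [ 597.5 -136. ]
pos [ 595.6 -130.5  152.1] rpy [-1.7999e+02 -3.0000e-02  1.0082e+02] w 91.4 F [-0.3  0.4 -0.1] t 9.15
turn [-0.01 -0.03  0.02] shift [-3.2 -1.7  2.1] norm 4.2
```

View pics/w8.png

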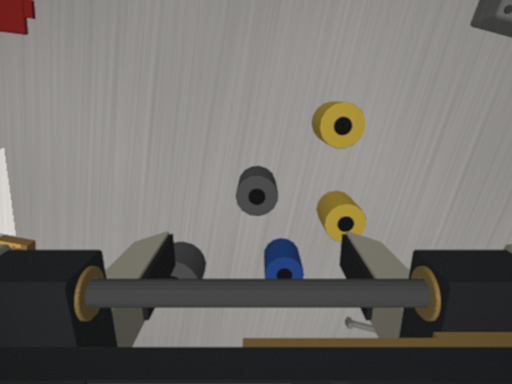

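```bash
python3 - <<'E'
import numpy as np
p=np.load("Pw8.npy"); r,c,z=197,257,44
A=np.array([c*p[2]-p[0], r*p[2]-p[1]]); print(np.linalg.solve(A[:,:2],-A[:,3]-A[:,2]*z))
E
python3 go.py 595 -134.5 11 100.8
```

```text
[ 596.38103933 -135.30717523]
pos [ 595.6 -130.5  152.1] rpy [-1.7999e+02 -3.0000e-02  1.0082e+02] w 91.4 F [-0.3  0.4 -0.1] t 9.15
turn [-0.01 -0.03  0.02] shift [ -3.9  -1.3 141.1] norm 141.1
```

The grey middle core's hole at wrist (197,257) maps to (596,-135), agreeing with the earlier fixes. Descending.

>>> send_rows --targets '[[[0,0,0,-4,-1,35,-0.5],[0,0,0,-4,-1,70,-0.5],[0,0,0,-4,-1,85,-0.5],[0,0,0,-4,-1,85,-0.5],[0,0,0,-4,-1,85,-0.5]]]'

```text
time: 9.57
tool_pos: [595.5, -134.9, 67.2]
tcp_rot: [-3.141, -0.001, 1.76]
contact_force: [0.8, -0.8, 0.9]
grip_width: 69.1
```

>>> send_rows --targets '[[[0,0,0,0,0,0,-0.5],[0,0,0,0,0,0,-0.5],[0,0,0,0,0,0,-0.5]]]'

```text
time: 9.82
tool_pos: [596.4, -136.2, 68.9]
tcp_rot: [3.139, 0.002, 1.758]
contact_force: [-0.6, -0.3, -0.0]
grip_width: 69.1
```

```bash
python3 go.py 595.5 -134.8 11 100.8
python3 - <<'E'
from h import *
p=P("wrist"); 
im=capture("wrist"); cv2.imwrite("pics/w9.png",im[:,:,::-1]); print(get_obs()["tool_pos"])
np.save("Pw9.npy",p)
E
```

```text
pos [ 596.4 -136.2   68.9] rpy [1.7984e+02 9.0000e-02 1.0074e+02] w 69.1 F [-0.6 -0.3 -0. ] t 9.82
turn [ 0.16  0.09 -0.06] shift [ 1.6 -0.8 57.8] norm 57.9
[ 596.19135637 -136.17450348   68.56006482]
```

View pics/w9.png

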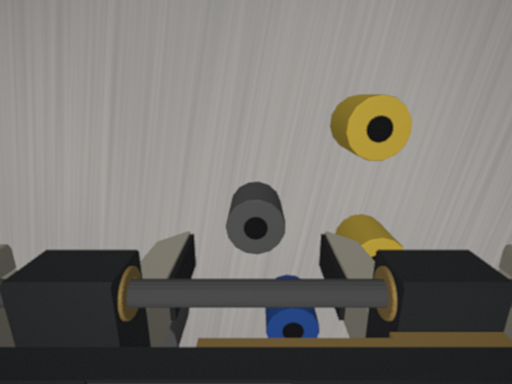

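```bash
python3 - <<'E'
import numpy as np
p=np.load("Pw9.npy"); r,c,z=227.5,255.5,44
A=np.array([c*p[2]-p[0], r*p[2]-p[1]]); print(np.linalg.solve(A[:,:2],-A[:,3]-A[:,2]*z))
E
python3 go.py 595.5 -135 11 100.8
```

```text
[ 595.82913758 -134.67834037]
pos [ 596.2 -136.2   68.6] rpy [1.7987e+02 7.0000e-02 1.0074e+02] w 68.7 F [-0.9  0.2 -0.1] t 9.87
turn [ 0.13  0.07 -0.06] shift [ 1.4 -0.6 57.6] norm 57.6
```

>>> send_rows --targets '[[[0,0,0,1.3,-0.5,30,-0.5],[0,0,0,1.3,-0.5,50,-0.5],[0,0,0,1.3,-0.5,57,-0.5],[0,0,0,1.3,-0.5,57,-0.5],[0,0,0,1.3,-0.5,57,-0.5]]]'

```text
time: 10.28
tool_pos: [595.2, -135.1, 10.8]
tcp_rot: [3.141, 0.0, 1.758]
contact_force: [0.1, -1.0, 0.6]
grip_width: 68.9
```

>>> send_rows --targets '[[[0,0,0,0,0,0,1],[0,0,0,0,0,0,1],[0,0,0,0,0,0,1],[0,0,0,0,0,0,1],[0,0,0,0,0,0,1]]]'

```text
time: 10.7
tool_pos: [594.9, -135.0, 10.6]
tcp_rot: [3.141, 0.0, 1.758]
contact_force: [-0.6, 0.5, 0.2]
grip_width: 40.2
```

>>> send_rows --targets '[[[0,0,0,0,0,0,1],[0,0,0,0,0,0,1],[0,0,0,0,0,0,1],[0,0,0,0,0,0,1],[0,0,0,0,0,0,1]]]'

```text
time: 11.12
tool_pos: [594.9, -135.0, 10.5]
tcp_rot: [3.141, 0.0, 1.758]
contact_force: [-0.4, 0.0, 5.9]
grip_width: 37.3
```

```bash
python3 go.py 558.5 210.8 210 100.8
```

```text
pos [ 594.9 -135.    10.5] rpy [1.7997e+02 1.0000e-02 1.0072e+02] w 37.3 F [-0.4  0.   5.9] t 11.12
turn [ 0.03  0.01 -0.08] shift [ 346.5   28.7 -199.6] norm 400.9
```

Gripped at 37.3 mm, so it is the 38 mm core. Lifting and carrying.

>>> send_rows --targets '[[[0,0,0,0,0,-30,1],[0,0,0,0,0,-70,1],[0,0,0,0,0,-110,1],[0,0,0,0,0,-150,1],[0,0,0,0,0,-185,1]]]'

```text
time: 11.53
tool_pos: [594.3, -134.8, 196.9]
tcp_rot: [-3.141, -0.0, 1.758]
contact_force: [1.0, -0.9, -2.2]
grip_width: 37.6
```

>>> send_rows --targets '[[[0,0,0,25,2,-5,1],[0,0,0,60,5,-10,1],[0,0,0,100,8,-10,1],[0,0,0,140,12,-10,1],[0,0,0,180,15,-10,1]]]'

```text
time: 11.95
tool_pos: [575.0, 46.2, 204.3]
tcp_rot: [-3.14, -0.001, 1.757]
contact_force: [0.3, 1.0, -1.2]
grip_width: 37.4
```

```bash
python3 go.py 558.5 210.8 190 100.8
```

```text
pos [575.   46.2 204.3] rpy [-1.7992e+02 -3.0000e-02  1.0067e+02] w 37.4 F [ 0.3  1.  -1.2] t 11.95
turn [-0.08 -0.03 -0.13] shift [164.8  14.2  14.3] norm 166.0
```

>>> send_rows --targets '[[[0,0,0,40,4,5,1],[0,0,0,80,7,10,1],[0,0,0,120,11,14,1],[0,0,0,150,14,14,1],[0,0,0,164,14,14,1]]]'

```text
time: 12.37
tool_pos: [557.6, 212.4, 189.7]
tcp_rot: [-3.139, -0.001, 1.761]
contact_force: [-1.2, -0.2, -2.9]
grip_width: 37.3
```

>>> send_rows --targets '[[[0,0,0,0,0,0,1],[0,0,0,0,0,0,1],[0,0,0,0,0,0,1],[0,0,0,0,0,0,1],[0,0,0,0,0,0,1]]]'

```text
time: 12.78
tool_pos: [559.5, 207.0, 191.1]
tcp_rot: [-3.141, 0.0, 1.756]
contact_force: [0.4, -0.8, -1.6]
grip_width: 37.8
```

```bash
python3 -c "
from h import *
im=capture('wrist'); cv2.imwrite('pics/w10.png',im[:,:,::-1])"; python3 go.py 558.5 210.8 130 100.8
```

```text
pos [559.5 207.2 191.2] rpy [1.8000e+02 1.0000e-02 1.0062e+02] w 37.4 F [ 0.5  0.2 -1.6] t 12.83
turn [ 0.    0.01 -0.18] shift [ 3.7 -0.3 61.2] norm 61.3
```

View pics/w10.png

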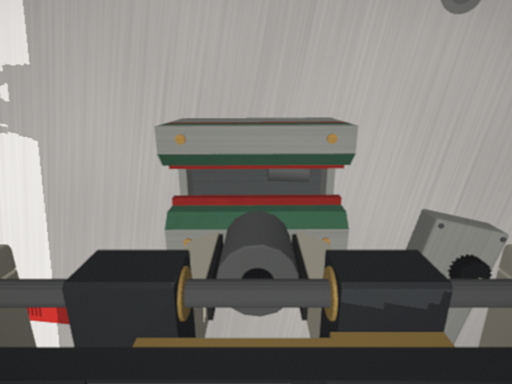

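```bash
python3 - <<'E'
from h import *
from scipy.spatial.transform import Rotation as R
o=get_obs(); r=R.from_euler("xyz",o["tcp_rot"]); p=P("wrist")
def pr(v):
    q=p@np.append(o["tool_pos"]+r.apply(v),1); return (q[[1,0]]/q[2]).round(1)
for dx in (-2,0,2): print(dx,"top edges",pr([dx-19,0,-33.5]),pr([dx+19,0,-33.5]),"bottom far",pr([dx+19,0,10.5]),"hole rim?",pr([dx,0,-33.5]), "thin")
E
python3 go.py 558.5 210.8 130 100.8
```

```text
-2 top edges [320.5 255.9] [248.  255.8] bottom far [212.6 256. ] hole rim? [285.7 255.9] thin
0 top edges [317.  255.9] [243.9 255.8] bottom far [209.3 256. ] hole rim? [281.9 255.9] thin
2 top edges [313.4 255.9] [239.7 255.8] bottom far [206. 256.] hole rim? [278.  255.9] thin
pos [559.5 207.2 191.2] rpy [1.8000e+02 1.0000e-02 1.0062e+02] w 37.4 F [ 0.5  0.2 -1.6] t 12.83
turn [ 0.    0.01 -0.18] shift [ 3.7 -0.3 61.2] norm 61.3
```

>>> send_rows --targets '[[[0,0,-0.2,3,0,30,1],[0,0,-0.2,3.5,0,60,1],[0,0,-0.2,3.5,0,76,1],[0,0,-0.2,3.5,0,76,1],[0,0,-0.2,3.5,0,76,1]]]'

```text
time: 13.25
tool_pos: [558.5, 211.3, 114.8]
tcp_rot: [-3.14, 0.0, 1.761]
contact_force: [0.3, -0.2, -1.3]
grip_width: 37.8
```

>>> send_rows --targets '[[[0,0,0,0,0,0,1],[0,0,0,0,0,0,1],[0,0,0,0,0,0,1],[0,0,0,0,0,0,1],[0,0,0,0,0,0,1]]]'

```text
time: 13.67
tool_pos: [558.8, 212.0, 115.8]
tcp_rot: [3.14, -0.0, 1.761]
contact_force: [0.3, -0.6, -2.3]
grip_width: 37.6
```

```bash
python3 -c "
from h import *
im=capture('wrist'); cv2.imwrite('pics/w11.png',im[:,:,::-1])
im=capture('scene'); a=im[100:270,330:450,::-1]; cv2.imwrite('pics/sc11.png',cv2.resize(a,None,fx=3.5,fy=3.5,interpolation=cv2.INTER_CUBIC))"; python3 go.py 558.5 210.8 77 100.8
```

```text
pos [558.6 212.  115.5] rpy [179.97  -0.   100.93] w 37.5 F [-0.2 -0.2 -2.7] t 13.77
turn [ 0.03 -0.    0.13] shift [-1.1 -0.4 38.5] norm 38.5
```

View pics/sc11.png

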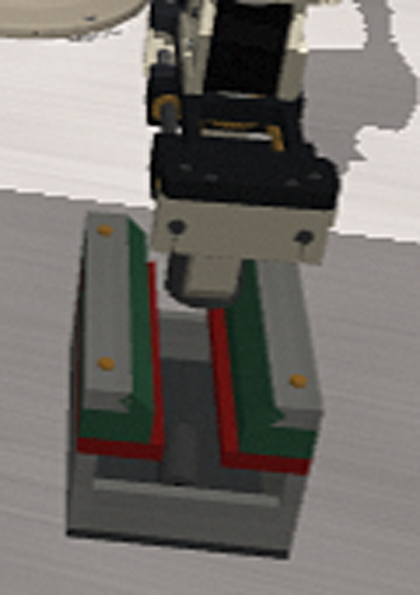

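View pics/w11.png

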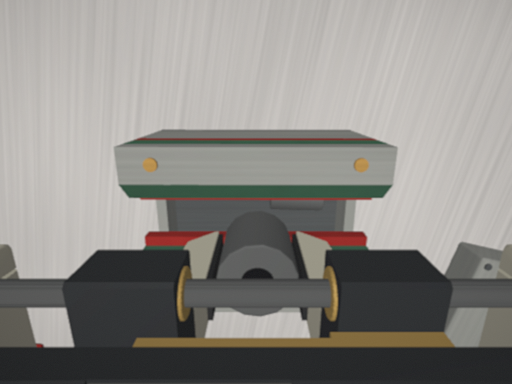

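The core is above the slot, and the thin core still lies in the tray at wrist (204,297). Correcting by -1.3 mm across the slot and lowering to the go gap.

>>> send_rows --targets '[[[0,0,0,-1.3,0,6,1],[0,0,0,-1.3,0,12,1],[0,0,0,-1.3,0,17,1],[0,0,0,-1.3,0,20,1],[0,0,0,-1.3,0,20,1]]]'

```text
time: 14.18
tool_pos: [558.1, 210.5, 93.8]
tcp_rot: [-3.139, 0.0, 1.761]
contact_force: [-0.4, 0.0, -2.6]
grip_width: 37.2
```

>>> send_rows --targets '[[[0,0,0,0,0,0,1],[0,0,0,0,0,0,1],[0,0,0,0,0,0,1]]]'

```text
time: 14.43
tool_pos: [559.0, 210.7, 95.4]
tcp_rot: [3.141, -0.0, 1.761]
contact_force: [-0.4, -0.0, -1.6]
grip_width: 37.2
```

```bash
python3 go.py 558.5 210.8 77 100.8
```

```text
pos [559.  210.7  95.4] rpy [179.96  -0.   100.92] w 37.2 F [-0.4 -0.  -1.6] t 14.43
turn [ 0.04 -0.    0.12] shift [ 0.2 -0.4 18.4] norm 18.4
```

>>> send_rows --targets '[[[0,0,0,0,0,4,1],[0,0,0,0,0,8,1],[0,0,0,0,0,12,1],[0,0,0,0,0,14,1],[0,0,0,0,0,14,1]]]'

```text
time: 14.85
tool_pos: [558.3, 210.5, 80.2]
tcp_rot: [-3.14, 0.0, 1.761]
contact_force: [-0.2, 0.6, -2.5]
grip_width: 37.3
```

>>> send_rows --targets '[[[0,0,0,0,0,2,1],[0,0,0,0,0,3,1],[0,0,0,0,0,3,1]]]'

```text
time: 15.1
tool_pos: [558.6, 210.7, 77.9]
tcp_rot: [-3.141, -0.0, 1.761]
contact_force: [-0.3, -0.2, -2.5]
grip_width: 37.6
```

```bash
python3 -c "
from h import *
im=capture('scene'); a=im[100:270,330:450,::-1]; cv2.imwrite('pics/sc12.png',cv2.resize(a,None,fx=3.5,fy=3.5,interpolation=cv2.INTER_CUBIC))"; python3 go.py 558.5 210.8 77 100.8
```

```text
pos [558.7 210.7  78. ] rpy [-1.8000e+02 -1.0000e-02  1.0092e+02] w 37.2 F [ 0.7 -0.4 -1.9] t 15.15
turn [-0.   -0.01  0.12] shift [ 0.2 -0.2  1. ] norm 1.1
```

View pics/sc12.png

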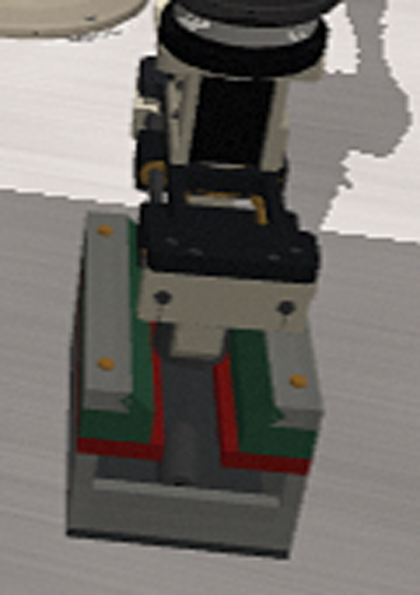

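It's in the go gap with no side force, about 1–1.5 mm above the step. I'll seat it, then release.

>>> send_rows --targets '[[[0,0,0,0,0,1,1],[0,0,0,0,0,1.3,1],[0,0,0,0,0,1.3,1]]]'

```text
time: 15.4
tool_pos: [558.7, 210.7, 76.8]
tcp_rot: [-3.142, -0.0, 1.762]
contact_force: [0.4, 0.7, -2.7]
grip_width: 37.3
```

>>> send_rows --targets '[[[0,0,0,0,0,0,0],[0,0,0,0,0,0,-0.3],[0,0,0,0,0,0,-0.3],[0,0,0,0,0,0,-0.3],[0,0,0,0,0,0,-0.3]]]'

```text
time: 15.82
tool_pos: [558.9, 210.7, 77.0]
tcp_rot: [3.141, -0.0, 1.761]
contact_force: [0.3, 0.2, 0.0]
grip_width: 59.3
```

>>> send_rows --targets '[[[0,0,0,0,0,0,-0.3],[0,0,0,0,0,0,-0.3],[0,0,0,0,0,0,-0.3]]]'

```text
time: 16.07
tool_pos: [558.7, 210.7, 76.8]
tcp_rot: [3.142, -0.0, 1.761]
contact_force: [0.5, 0.0, 0.6]
grip_width: 59.9
```

>>> send_rows --targets '[[[0,0,0,0,0,-20,-0.3],[0,0,0,0,0,-50,-0.3],[0,0,0,0,0,-90,-0.3],[0,0,0,0,0,-120,-0.3],[0,0,0,0,0,-120,-0.3]]]'

```text
time: 16.48
tool_pos: [561.9, 211.5, 204.1]
tcp_rot: [3.129, -0.001, 1.762]
contact_force: [0.2, 0.6, 0.7]
grip_width: 60.0
```

>>> send_rows --targets '[[[0,0,0,-30,0,-10,-0.3],[0,0,0,-70,0,-20,-0.3],[0,0,0,-70,0,-20,-0.3],[0,0,0,-70,0,-20,-0.3],[0,0,0,-70,0,-20,-0.3]]]'

```text
time: 16.9
tool_pos: [571.8, 141.9, 216.3]
tcp_rot: [-3.141, -0.001, 1.761]
contact_force: [0.3, -0.1, -0.9]
grip_width: 59.5
```

```bash
python3 -c "
from h import *
im=capture('wrist'); cv2.imwrite('pics/w13.png',im[:,:,::-1])
im=capture('scene'); a=im[130:270,330:450,::-1]; b=capture('side')[60:340,190:360,::-1]; 
c=np.zeros((590,790,3),np.uint8); c[:490,:420]=cv2.resize(a,None,fx=3.5,fy=3.5); c[:588,425:782]=cv2.resize(b,None,fx=2.1,fy=2.1); cv2.imwrite('pics/c13.png',c)
L={}
for n in ('scene','side','wrist'):
  for l in ('thin_core_mid','middle_core_mid','fat_core_mid'):
    for d in place_of(l,n): print(n,l,np.round(d['location'],1),round(d['conf'],2))
print('expected mid',proj('scene',[558.5,210.8,88]),proj('side',[558.5,210.8,88]))
"; python3 go.py 558.5 210.8 77 100.8
```

```text
scene middle_core_mid [215.6 181.6] 0.81
scene middle_core_mid [196.3 162.7] 0.73
scene middle_core_mid [220.  228.7] 0.69
scene fat_core_mid [166.1 174.2] 0.88
scene fat_core_mid [228.6 377.6] 0.74
side middle_core_mid [ 97.6 262.9] 0.73
side middle_core_mid [309.3 249.4] 0.65
side middle_core_mid [258.3 341.8] 0.59
side middle_core_mid [218.8 317.7] 0.57
side middle_core_mid [293.3 317.1] 0.56
side fat_core_mid [311.7 247.8] 0.6
wrist thin_core_mid [108.  290.6] 0.95
wrist middle_core_mid [327.  289.1] 0.91
wrist middle_core_mid [109.1 258. ] 0.67
expected mid [190.03139475 384.59444666] [ 97.05780868 262.86318602]
pos [572.  142.  216.8] rpy [180.    -0.   100.94] w 60.0 F [ 0.6 -0.   0.3] t 17.5
turn [ 0.   -0.    0.14] shift [ 70.1  -0.2 139.8] norm 156.3
```

View pics/c13.png

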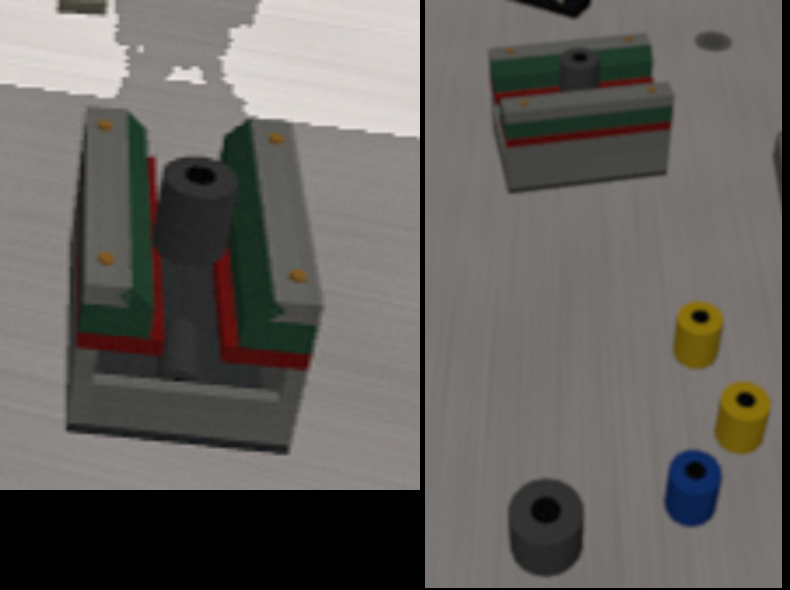

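View pics/w13.png

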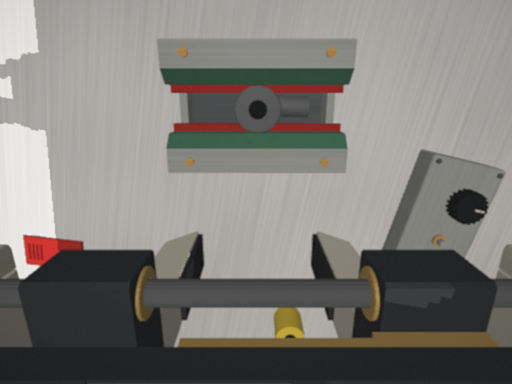

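The middle core stands upright in the slot: wrist hole at (109,258), and side (97.6,262.9) against an expected (97.1,262.9). The thin core is in the tray, the fat core is unmoved at side (312,248), and the gripper is clear. Handing in.

```bash
python3 -c "
from plant import *
print(close_job())"
```

```text
the job is handed in; nothing more can be done
None
```

I sorted the two cores on the gauge and handed the job in at about 17.5 s of robot time. The hand-in gives no verdict, so the result rests on my last pictures.

- **Thin core:** I lowered it into the slot and released it in the red gap. It dropped through and lies on its side in the tray, seen in the wrist and scene views after the drop and again at the end.
- **Middle core:** I picked the grey one, not the blue or yellow look-alikes, and the grip read 37.3 mm for the 38 mm core. It stands upright on the red step. In the side view its centre is within about 1 pixel of where it should be.
- **Fat core:** It was never touched, and its position in the side view is unchanged within detector noise.
- **Robot:** The gripper is empty and about 140 mm higher and 70 mm to the side of where it released the core. Contact forces stayed at about 6 N or less in the readings.

**Checks that disagreed:** In the final scene picture the network did not report the middle core in the gauge and labelled something at the gauge's position as a fat core. It also gave other false labels: the fat core as a middle core in the side view, and a thin core at the middle core's position in the wrist view. I set these aside because the pictures themselves clearly show all three cores in place. Position readings also drifted by 1 to 4 mm just after each move, so I let the arm settle before entering the gap.

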